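# Rack the washed snack board

### The arm

A 6-joint arm with a two-finger parallel gripper is mounted at the origin on a cart in front of the work surface, level with it; the furniture and walls round the work are solid. World frame = base frame: x ahead of the robot, y to its left, z up, the work surface at z = 0. Lengths are in m, angles in degrees, forces in N, time in s.
With the tool pointing down it reaches from about 0.3 to 1 m from the base axis. Payload 5.1 kg.
Tool frame: the origin (TCP) lies midway between the tips of the shut fingers; the grasp point (between the pads) lies 19 mm behind it; z points along the fingers, y is the line along which they close (so a half turn about z gives the same grasp; the last joint's range is limited). The gripper opens to 95 mm and grips with 3 to 60 N. Pads are 20 mm wide; open, the fingers measure 119 mm over their backs; the gripper's body (75 mm by 180 mm) begins 59 mm behind the grasp point.
Start: joints at [69.465, 7.093, 94.555, -0, 78.352, -4.733], TCP at [0.177, 0.625, 0.215] pointing down, gripper open.
Joint ranges: [-149.61, 149.61], [-58.7, 133.49], [1.44, 155.28], [-77.14, 257.14], [18.33, 153.61], [-166.67, 166.67]. Speed limits (degrees/s): [147.25, 147.25, 180, 180, 180, 180].

### API

Orientations are given as a 3x3 rotation matrix whose columns are the frame's x, y, z axes.
In Python, from rig import sensors, viewer, order gives the robot as it stands.
- The arm moves only by the tool jog_arm, never from a script. Its arguments are lists of equal length, an entry for each row: "offset": the shift along the tool's x, y, z as a fraction of full scale, a list of three; "twist": the turn, a rotation vector about the tool's x, y, z as a fraction of full scale, a list of three; "hand": the opening, from 0 (shut) to 1 (fully open). A call has 1 to 12 rows; each row shifts and turns the commanded pose from where the row before left it, along the tool's axes as they then stand; what a row does not reach is not made up. Full scale, the value 1, is 0.04 m for a shift and 90 degrees for a turn. A row lasts 1/12 s, in which the tool goes at most 41.7 mm and 7.16 degrees, less where a joint would pass 70% of its speed; a pose out of reach is approached as far as the arm can. A call with a number of a shift or a turn outside -1 to 1 is refused whole. A call with a gripper value outside its range is refused whole. The fingers move at their own pace and stop on an object; the grip force is fixed at half the most. Time passes only in rows, so rows that do not move let the fingers close. It gives the time, the measured TCP pose, the force, the opening and the grip force at its end, in the units of the state.
- sensors.sense(): the state, without advancing time (a new reading comes with each control period).
- viewer.snapshot(name): name is "side" or "top" or "wrist"; returns the picture (420x560x3 uint8, blue, green, red); there is no depth.
- viewer.camera_info(name): a dict with "fx", "fy", "cx", "cy" (pixels), "world_from_camera" (4x4, takes a point from camera to world coordinates). Camera axes: x right, y up, looking along -z (the intrinsics and any distortion apply to the point x, -y, -z); pixel columns grow to the right and rows downward; lengths in m; the calibration is good to about 2 mm. The wrist camera is an equidistant fisheye: a pixel r from the principal point sees the ray r / f radians off the axis. A picture is of the moment at which its call begins: read the wrist's pose just before it. camera_info takes no time and is no camera call; for the wrist camera it gives the pose at the moment of the call.
- order.hand_in(): hands the job in; it is judged then, once.
Trained networks look in the newest picture that a camera, given by its name, has taken for a name from the list of things; names that differ only in an ending like _2 or _b are one class to them, and where a whole thing is asked for, a point or a joint stands for the part that bears it (a point fixed in the world has none). Each returns a list of dicts, best first, with "p" (0 to 1); they miss things now and then, are a little off and sometimes report something else, mostly with a low value. They report only what shows in the picture. A call takes as long as a camera call.
- viewer.search_frame(camera, name): "xyz" ([x, y, z] in m, in world coordinates, good to about 4 mm: the middle of the surface that is visible of it).
- viewer.mark_of(camera, name): "xyz" ([x, y, z] in m, in world coordinates, good to about 4 mm: a listed point, or the origin of a listed thing).
The state is a dict: "clock": time; "qpos": joint angles; "joint_velocities": joint speeds; "joint_torque": joint torques, N m; "tcp_pos": TCP position; "tcp_rot": TCP orientation; "ft_force": force on the tool from outside, world axes, zero at the start; "ft_torque": the same for the moment, N m; "width": finger opening in m; "finger_force": force on a finger pad.
Only numpy, scipy, OpenCV 4.12 (cv2) and the standard library are available. Lean on these libraries where they do the work, as an engineer would, in place of code of your own. Each camera call takes 0.05 s, during which the arm holds its last target. There are 200 camera calls.

### The job

One small wooden snack board lies flat on the worktop. Lean it on the sloping rest with its long edge against the stubs and let go of it, then take it by its upper edge and stand it on its long edge in the free slot of the rack, fully down on the slot floor and centred lengthwise. Leave the two boards already in the rack standing where they are, and do not knock the other things about.

Things in the scene. Friction and masses are not known exactly. Their poses are not given: they have to be found in the camera images.
- board: the snack board to be racked, at first lying flat: board 170 mm long (its x), 60 mm wide (its y), 12 mm thick (its z), both ends rounded with 30 mm radius, plain pale wood, a small hanging eyelet near its +x end; origin at its centre
- rest: fixed sloping rest, about 110 mm wide, 100 mm deep, 105 mm high; origin under the middle of its foot, z up. Two 10 mm wide steel rails at y = -42 and +42 mm slope up at 45 degrees towards its +x, open between them; they carry the board's face. Near each rail's lower (-x) end a 10 mm wide steel stub stands out of the slope and stops the board's lower long edge
- rest_seat (a point): where the centre of a 60 x 170 x 12 mm board lies when it leans properly on the rest: 75 mm above the rest's origin. The board's long axis is then along the rest's y, its upward face normal is 45 degrees between the rest's -x and z, and its upper long edge lies 21 mm to +x and 21 mm above this point, clear above and between the rails
- rack: fixed rack: dark wooden base 115 mm (x) by 150 mm (y), three slots that run along its x, at y = -46, 0 and +46 mm. Each slot lies between two steel wire hoops 18 mm apart (clear), 80 mm long, whose tops are 36.5 mm above the worktop; slot floor (a rubber strip) 11 mm above the worktop. Origin under the middle of the base
- free_slot: the rubber strip in the floor of the one empty slot: origin on the slot's middle line at mid-length, 8.3 mm above the worktop (2.7 mm below the slot floor); x along the slot, y across it, z up. A board standing properly there has its centre 32.7 mm above this origin
- board_b: already standing in a slot, leave alone: same make and size as the other, but its frame has x along its length, y through its 12 mm thickness, z up (60 mm high); origin at its centre
- board_c: already standing in a slot, leave alone: same make and size as the other, but its frame has x along its length, y through its 12 mm thickness, z up (60 mm high); origin at its centre
- spice: bystander: spice jar 42 mm across, 96 mm high; origin under its middle
- orange_pot: bystander: orange screw pot 66 mm across, 62 mm high; origin under its middle
- tape: bystander: roll of black tape, 55 mm across, 19 mm high; origin under its middle
- ball_valve: bystander: brass ball valve, 30 x 72 x 43 mm; origin under its middle
- steel_cup: bystander: steel cup 80 mm across, 103 mm high; origin under its middle

How it is judged:
By the outcome, as a careful person would: the job done as asked, in the order asked, and still so for the second after the job is handed in, with the robot touching nothing.
It also fails if it takes over 64 s, if anything falls off the work surface, if the arm or the gripper's body presses on something with over 40 N, if the wrist force passes 120 N, or if a joint passes its speed limit or range.

## Working session

There is one attempt and no reset: what is moved stays moved. The work goes in short steps, Python scripts to look and compute and a tool call to move; the robot and the scene stay as the last step left them, time stands still between calls to the robot, and variables do not carry over. Pictures are saved under pics/ and viewed, at most 10 in all, crops included, and the job is handed in when it is done.

Besides the shell and the picture viewer there is one more tool, called after "Emit:" by a JSON object that holds its "name" and its "arguments". jog_arm: Moves the arm, as the interface text tells. Shift numbers are shares of 0.04 m and turn numbers shares of 90 degrees, none past 1 either way. Its arguments: {"type":"object","properties":{"offset":{"type":"array"},"twist":{"type":"array"},"hand":{"type":"array"}},"required":["offset","twist","hand"]}

```bash
ls; mkdir -p pics; python3 - <<'E'
from rig import sensors, viewer
import cv2,numpy as np
np.set_printoptions(precision=4,suppress=True)
s=sensors.sense(); print(s['clock'],s['tcp_pos'],s['tcp_rot'],s['width'])
ims=[viewer.snapshot(n) for n in("side","top","wrist")]
for n,i in zip(("side","top","wrist"),ims): cv2.imwrite(f'pics/{n}0.png',i)
for cam in("side","top"):
  for n in("board","rest","rest_seat","rack","free_slot","board_b","spice","orange_pot","tape","ball_valve","steel_cup"):
    print(cam,n,[(np.round(d['xyz'],3).tolist(),round(d['p'],2)) for d in viewer.mark_of(cam,n)][:4])
E
```

```text
pics
0.0 [0.1768 0.6248 0.2134] [[-0.9622  0.2723 -0.0007]
 [ 0.2723  0.9622 -0.0019]
 [ 0.0002 -0.0021 -1.    ]] 0.09545255780586634
side board [([0.482, -0.018, 0.007], 0.88), ([0.604, -0.295, 0.04], 0.87), ([0.633, -0.255, 0.039], 0.79)]
side rest [([0.614, 0.127, -0.004], 0.75), ([0.635, -0.253, 0.039], 0.36)]
side rest_seat [([0.614, 0.128, 0.075], 0.77)]
side rack [([0.637, -0.26, 0.001], 0.82), ([0.614, 0.128, -0.003], 0.26)]
side free_slot []
side board_b [([0.482, -0.018, 0.007], 0.88), ([0.604, -0.295, 0.04], 0.87), ([0.633, -0.255, 0.039], 0.79)]
side spice [([0.703, -0.101, -0.0], 0.88), ([0.63, -0.258, 0.001], 0.39)]
side orange_pot [([0.782, -0.02, 0.001], 0.87)]
side tape [([0.659, -0.028, 0.002], 0.65)]
side ball_valve [([0.474, -0.176, 0.001], 0.77), ([0.615, 0.127, 0.073], 0.44)]
side steel_cup [([0.774, -0.115, -0.002], 0.78)]
top board [([0.635, -0.253, 0.036], 0.86), ([0.482, -0.01, 0.006], 0.84), ([0.609, -0.29, 0.038], 0.6)]
top rest [([0.613, 0.13, 0.002], 0.81)]
top rest_seat [([0.613, 0.128, 0.076], 0.76), ([0.776, -0.028, 0.002], 0.7), ([0.639, -0.255, 0.037], 0.15)]
top rack [([0.636, -0.256, 0.002], 0.87)]
top free_slot []
top board_b [([0.635, -0.253, 0.036], 0.86), ([0.482, -0.01, 0.006], 0.84), ([0.609, -0.29, 0.038], 0.6)]
top spice [([0.702, -0.101, 0.0], 0.87)]
top orange_pot [([0.78, -0.025, -0.002], 0.57)]
top tape [([0.662, -0.031, 0.0], 0.53)]
top ball_valve [([0.474, -0.177, -0.004], 0.78)]
top steel_cup [([0.772, -0.12, -0.002], 0.57)]
```

View pics/top0.png

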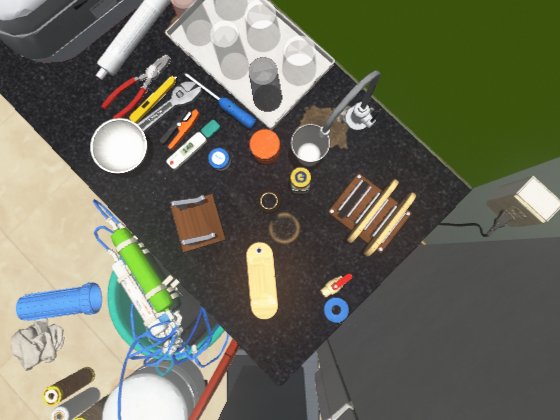

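View pics/side0.png

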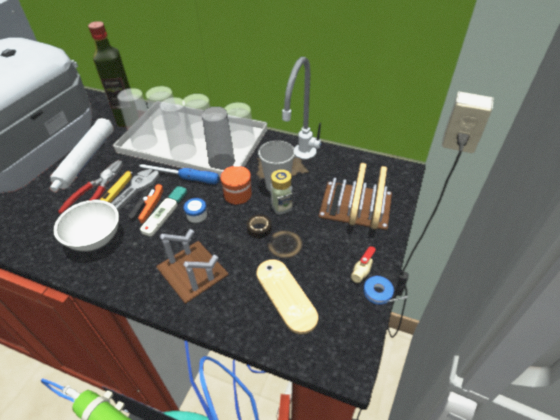

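```bash
python3 - <<'E'
from rig import viewer
import numpy as np
np.set_printoptions(precision=4,suppress=True)
for n in("side","top","wrist"): print(n,viewer.camera_info(n))
E
```

```text
side {'fx': 417.63064086169214, 'fy': 417.63064086169214, 'cx': 279.2620672103462, 'cy': 210.66210361735165, 'world_from_camera': array([[-0.3997,  0.6681, -0.6277,  0.1004],
       [-0.9165, -0.3032,  0.2609,  0.1532],
       [-0.0161,  0.6795,  0.7335,  0.689 ],
       [ 0.    ,  0.    ,  0.    ,  1.    ]])}
top {'fx': 408.9265825646186, 'fy': 408.9265825646186, 'cx': 282.21833675653926, 'cy': 209.39303580754375, 'world_from_camera': array([[ 0.0009,  0.9946, -0.1033,  0.5473],
       [-0.9995, -0.0023, -0.0304, -0.0892],
       [-0.0305,  0.1033,  0.9942,  0.9242],
       [ 0.    ,  0.    ,  0.    ,  1.    ]])}
wrist {'fx': 325.19226210127806, 'fy': 325.19226210127806, 'cx': 284.09436924558804, 'cy': 211.7998682584288, 'world_from_camera': array([[ 0.2719, -0.9275, -0.2564,  0.1044],
       [ 0.9623,  0.2623,  0.0715,  0.6469],
       [ 0.001 , -0.2662,  0.9639,  0.3853],
       [ 0.    ,  0.    ,  0.    ,  1.    ]])}
```

```bash
cat > crop.py <<'E'
import cv2,numpy as np
def crop(i,x,y,w,h,W,H): return cv2.resize(i[y:y+h,x:x+w],(W,H),interpolation=cv2.INTER_CUBIC)
E
python3 - <<'E'
from crop import *
t=cv2.imread('pics/top0.png');s=cv2.imread('pics/side0.png')
a=np.hstack([crop(t,160,180,80,80,400,300)[:,:],crop(s,150,225,80,80,400,300)])
t2=crop(t,320,160,110,110,400,300);s2=crop(s,310,155,90,80,400,300)
cv2.imwrite('pics/m1.png',np.vstack([a,np.hstack([t2,s2])]))
E
```

```text
(no output)
```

View pics/m1.png

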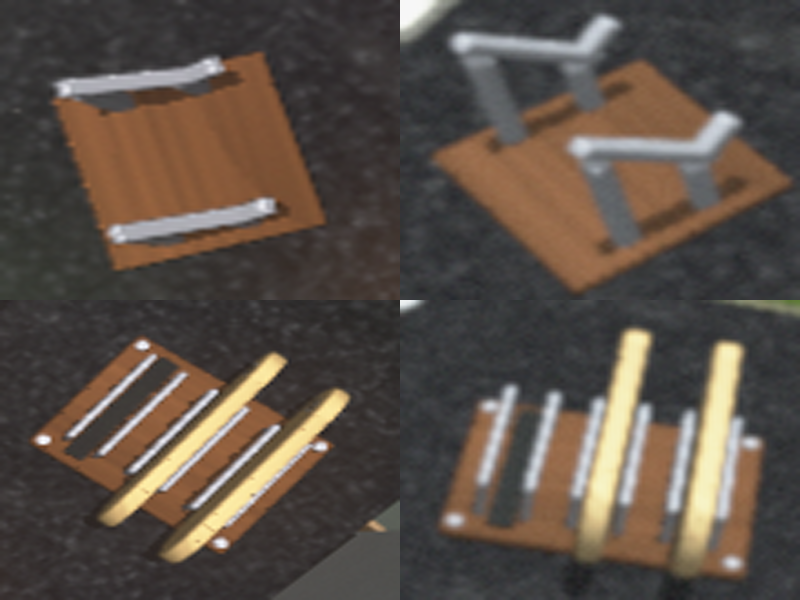

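```bash
cat > geo.py <<'E'
import numpy as np,cv2
from rig import viewer,sensors
np.set_printoptions(precision=4,suppress=True)
CI={n:viewer.camera_info(n) for n in("side","top")}
def ray(cam,p):
    c=CI[cam]; T=c['world_from_camera']
    d=np.array([(p[0]-c['cx'])/c['fx'],-(p[1]-c['cy'])/c['fy'],-1.])
    return T[:3,3],T[:3,:3]@d/np.linalg.norm(d)
def tri(pt,ps):
    A=np.zeros((3,3));b=np.zeros(3);rs=[ray("top",pt),ray("side",ps)]
    for o,d in rs:
        P=np.eye(3)-np.outer(d,d);A+=P;b+=P@o
    x=np.linalg.solve(A,b); return x,max(np.linalg.norm((np.eye(3)-np.outer(d,d))@(x-o)) for o,d in rs)
def onz(cam,p,z):
    o,d=ray(cam,p); return o+d*(z-o[2])/d[2]
E
python3 - <<'E'
from geo import *
rt=lambda u,v:(160+u/5,180+v/3.75); rs=lambda u,v:(150+u/5,225+v/3.75)
kt=lambda u,v:(320+u*.275,160+v*110/300); ks=lambda u,v:(310+u*.225,155+v*80/300)
for n,a,b in [('A',(265,52),(240,60)),('B',(325,222),(390,183)),('C',(115,270),(178,292)),('D',(55,100),(32,157)),
 ('far hi',(65,88),(60,42)),('far lo',(210,65),(185,50)),('near hi',(115,235),(180,148)),('near lo',(265,205),(300,150))]:
    x,e=tri(rt(*a),rs(*b)); print(n,x,e)
for n,a,b in [('fl',(143,45),(88,105)),('nl',(43,140),(53,220)),('fr',(320,147),(350,143)),('nr',(220,243),(332,263)),('strip f',(165,65),(125,112)),('strip n',(80,150),(102,222))]:
    x,e=tri(kt(*a),ks(*b)); print(n,x,e)
for c,box in (('top',(235,230,290,330)),('side',(245,250,325,340))):
    im=cv2.imread(f'pics/{c}0.png');h=cv2.cvtColor(im,cv2.COLOR_BGR2HSV)
    m=cv2.inRange(h,(12,40,150),(35,255,255)); k=np.zeros_like(m);k[box[1]:box[3],box[0]:box[2]]=255;m&=k
    cn=max(cv2.findContours(m,0,1)[0],key=cv2.contourArea)
    w=np.array([onz(c,p[0],.012)[:2] for p in cn],np.float32)*1000
    r=cv2.minAreaRect(w);print(c,r)
    w=np.array([onz(c,p[0],.006)[:2] for p in cn],np.float32)*1000
    r=cv2.minAreaRect(w);print(c,r)
E
```

```text
A [0.6799 0.0989 0.0004] 0.001059515408007883
B [0.5758 0.0686 0.0002] 3.350890291776947e-05
C [0.5466 0.163  0.0005] 0.0007264243847562273
D [0.6503 0.1945 0.0004] 0.00036072177938967475
far hi [0.6476 0.1645 0.0855] 0.0004908886649417848
far lo [0.6683 0.1184 0.032 ] 0.0026686415587995256
near hi [0.566  0.1407 0.0858] 0.00013733123913961187
near lo [0.5863 0.0939 0.0304] 0.003990200401288204
fl [ 0.7177 -0.2354  0.0052] 0.0005925119425722797
nl [ 0.6383 -0.1727  0.0048] 0.0002422657377130778
fr [ 0.6322 -0.3428  0.0044] 3.950646565904333e-05
nr [ 0.5536 -0.28    0.0042] 0.0001739029258858044
strip f [ 0.7002 -0.2479  0.0093] 0.0007191557642735866
strip n [ 0.6303 -0.1961  0.0005] 2.489865047384703e-05
top ((486.1217041015625, -15.46441650390625), (167.3271942138672, 60.64611053466797), 5.665205001831055)
top ((485.7191162109375, -14.979232788085938), (168.42776489257812, 61.045013427734375), 5.665201187133789)
side ((482.69805908203125, -14.57644271850586), (170.1749725341797, 61.3057975769043), 5.680839538574219)
side ((486.0863342285156, -16.063575744628906), (171.6833038330078, 61.84916687011719), 5.680837631225586)
```

```bash
cat > plan.py <<'E'
from geo import *
from scipy.spatial.transform import Rotation as Ro
U=lambda a:np.array([np.cos(np.radians(a)),np.sin(np.radians(a)),0])
Z=np.array([0,0,1.])
def fr(y,z):
    y=np.array(y,float);z=np.array(z,float);return np.c_[np.cross(y,z),y,z]
REST=106.7; RX=U(REST); SEAT=np.array([.613,.1305,.075]); SL=(RX+Z)/2**.5; NO=(Z-RX)/2**.5
BY=95.67; SX=U(-38.5); SV=U(51.5); SLOT=np.array([.6645,-.2218,0])
RG=fr(U(BY),-Z)        # pick flat
RP=fr(SL,-NO)          # put on rest
RE=fr(NO,-SL)          # edge grasp (tool y = normal)
RK=fr(SV,-Z)
def go(p,R):
    s=sensors.sense();T=np.array(s['tcp_rot']);d=np.array(p)-s['tcp_pos']
    rv=Ro.from_matrix(T.T@R).as_rotvec(degrees=True)
    print('t',round(s['clock'],2),'tcp',np.array(s['tcp_pos']),'w',round(s['width'],4),'F',np.array(s['ft_force']),'q',np.array(s['qpos']).round(1))
    print('shift/.04 now-axes',T.T@d/.04,' target-axes',np.array(R).T@d/.04,'world',d,' twist/90',rv/90)
E
python3 - <<'E'
from plan import *
for n,R,j1 in(('G',RG,-2),('P',RP,12),('E',RE,12),('E-',fr(-NO,-SL),12),('K',RK,-18),('K-',fr(-SV,-Z),-18)):
  for f in(90,110,130):
    M=(Ro.from_euler('z',j1,degrees=True)*Ro.from_euler('y',f,degrees=True)).as_matrix().T@R@Ro.from_euler('z',-90,degrees=True).as_matrix()
    print(n,f,Ro.from_matrix(M).as_euler('ZYZ',degrees=True))
go([.4845,-.0152,.12],RG)
E
```

```text
G 90 [  0.    90.   -97.67]
G 110 [  0.    70.   -97.67]
G 130 [  0.    50.   -97.67]
P 90 [ 44.9035  93.3215 -93.3271]
P 110 [  45.8435   79.1989 -107.5558]
P 130 [  50.5977   65.7867 -123.1634]
E 90 [-44.9035  86.6785  86.6729]
E 110 [-47.5495  72.7651 101.3154]
E 130 [-54.4056  60.0725 118.2447]
E- 90 [-44.9035  86.6785 -93.3271]
E- 110 [-47.5495  72.7651 -78.6846]
E- 130 [-54.4056  60.0725 -61.7553]
K 90 [  0.   90.  -69.5]
K 110 [ -0.   70.  -69.5]
K 130 [  0.   50.  -69.5]
K- 90 [  0.   90.  110.5]
K- 110 [  0.   70.  110.5]
K- 130 [  0.   50.  110.5]
t 1.25 tcp [0.177  0.6254 0.2147] w 0.0952 F [-0.1397  0.2666 -0.2683] q [69.5  7.1 94.6 -0.  78.4 -4.7]
shift/.04 now-axes [-11.7573 -13.3167   2.3673]  target-axes [ -6.0672 -16.6962   2.3666] world [ 0.3075 -0.6406 -0.0947]  twist/90 [-0.     -0.     -0.2386]
```

```bash
sed -i 's/RE=fr(NO,-SL)/RE=fr(-NO,-SL)/' plan.py
```

Emit:
{"name": "jog_arm", "arguments": {"offset": [[-0.38,-0.64,0],[-0.38,-0.64,0],[-0.38,-0.64,0],[-0.38,-0.64,0],[-0.38,-0.64,0],[-0.38,-0.64,0],[-0.38,-0.64,0],[-0.38,-0.64,0],[-0.38,-0.64,0],[-0.38,-0.64,0],[-0.38,-0.64,0],[-0.38,-0.64,0]], "twist": [[0,0,-0.02],[0,0,-0.02],[0,0,-0.02],[0,0,-0.02],[0,0,-0.02],[0,0,-0.02],[0,0,-0.02],[0,0,-0.02],[0,0,-0.02],[0,0,-0.02],[0,0,-0.02],[0,0,-0.02]], "hand": [1,1,1,1,1,1,1,1,1,1,1,1]}}

```text
clock: 2.25
tcp_pos: [0.3264, 0.3017, 0.215]
tcp_rot: [[-0.995, -0.103, 0.001], [-0.103, 0.995, 0.001], [-0.001, 0.0, -1.0]]
ft_force: [0.7, 0.2, 0.1]
width: 0.0949
finger_force: 0.0
```

```bash
python3 -c "
from plan import *
go([.4845,-.0152,.12],RG)"
```

```text
t 2.25 tcp [0.3264 0.3017 0.215 ] w 0.0949 F [0.6615 0.1556 0.0724] q [ 35.8 -20.4 119.6  -0.   80.7 -60.1]
shift/.04 now-axes [-3.1136 -8.2893  2.3726]  target-axes [-3.15   -8.2752  2.3739] world [ 0.1581 -0.3169 -0.095 ]  twist/90 [0.0003 0.0005 0.0027]
```

Emit:
{"name": "jog_arm", "arguments": {"offset": [[-0.32,-0.83,0.22],[-0.32,-0.83,0.22],[-0.32,-0.83,0.22],[-0.32,-0.83,0.22],[-0.32,-0.83,0.22],[-0.32,-0.83,0.22],[-0.32,-0.83,0.22],[-0.32,-0.83,0.22],[-0.32,-0.83,0.22],[-0.27,-0.8,0.38],[0,0,0],[0,0,0]], "twist": [[0,0,0],[0,0,0],[0,0,0],[0,0,0],[0,0,0],[0,0,0],[0,0,0],[0,0,0],[0,0,0],[0,0,0],[0,0,0],[0,0,0]], "hand": [1,1,1,1,1,1,1,1,1,1,1,1]}}

```text
clock: 3.25
tcp_pos: [0.4845, -0.0147, 0.1193]
tcp_rot: [[-0.995, -0.098, -0.002], [-0.098, 0.995, 0.001], [0.002, 0.001, -1.0]]
ft_force: [0.4, 0.1, -0.6]
width: 0.0955
finger_force: 0.0
```

```bash
python3 -c "
from plan import *
go([.4845,-.0152,.004],RG)
i=viewer.snapshot('wrist');cv2.imwrite('pics/w1.png',i)
print(viewer.mark_of('wrist','board'))"
```

```text
t 3.25 tcp [ 0.4845 -0.0147  0.1193] w 0.0955 F [ 0.3539  0.1032 -0.5822] q [  -8.1   -9.6  120.5    0.    69.3 -103.7]
shift/.04 now-axes [-0.0063 -0.0157  2.8821]  target-axes [ 0.0001 -0.0133  2.8821] world [ 0.     -0.0005 -0.1153]  twist/90 [ 0.0005 -0.0014 -0.0007]
[{'xyz': [0.4821, -0.0138, 0.0073], 'p': 0.64}]
```

View pics/w1.png

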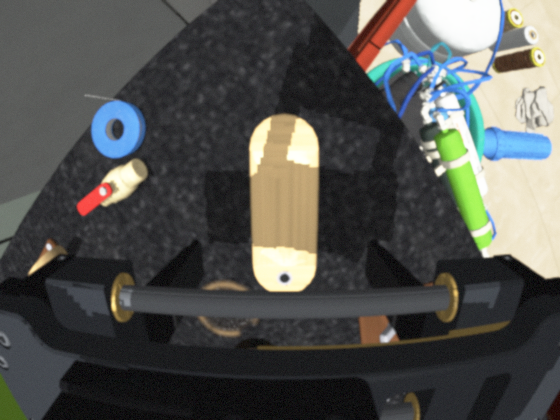

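Emit:
{"name": "jog_arm", "arguments": {"offset": [[0,0,0.6],[0,0,0.6],[0,0,0.6],[0,0,0.6],[0,-0.01,0.3],[0,-0.01,0.18],[0,0,0],[0,0,0],[0,0,0],[0,0,0],[0,0,0],[0,0,0]], "twist": [[0,0,0],[0,0,0],[0,0,0],[0,0,0],[0,0,0],[0,0,0],[0,0,0],[0,0,0],[0,0,0],[0,0,0],[0,0,0],[0,0,0]], "hand": [1,1,1,1,1,1,1,1,0,0,0,0]}}

```text
clock: 4.35
tcp_pos: [0.4855, -0.0143, 0.0059]
tcp_rot: [[-0.995, -0.101, 0.002], [-0.101, 0.995, -0.0], [-0.002, -0.0, -1.0]]
ft_force: [0.4, 0.4, -0.5]
width: 0.0739
finger_force: 0.0
```

Emit:
{"name": "jog_arm", "arguments": {"offset": [[0,0,0],[0,0,0],[0,0,0],[0,0,0]], "twist": [[0,0,0],[0,0,0],[0,0,0],[0,0,0]], "hand": [0,0,0,0]}}

```text
clock: 4.68
tcp_pos: [0.485, -0.0143, 0.0053]
tcp_rot: [[-0.995, -0.101, 0.0], [-0.101, 0.995, -0.0], [-0.0, -0.0, -1.0]]
ft_force: [-0.3, -0.5, 2.0]
width: 0.0597
finger_force: 30.0
```

Emit:
{"name": "jog_arm", "arguments": {"offset": [[0,0,-0.4],[0,0,-0.8],[0,0,-0.8],[0,0,-0.8],[0,0,-0.8],[0,0,-0.4],[0,0,0]], "twist": [[0,0,0],[0,0,0],[0,0,0],[0,0,0],[0,0,0],[0,0,0],[0,0,0]], "hand": [0,0,0,0,0,0,0]}}

```text
clock: 5.27
tcp_pos: [0.4875, -0.0145, 0.1697]
tcp_rot: [[-0.995, -0.101, 0.008], [-0.101, 0.995, -0.001], [-0.008, -0.002, -1.0]]
ft_force: [1.1, 0.4, -2.1]
width: 0.06
finger_force: 30.0
```

```bash
python3 -c "
from plan import *
go(SEAT+.06*NO+.008*SL,RP)"
```

```text
t 5.27 tcp [ 0.4875 -0.0145  0.1697] w 0.06 F [ 1.1089  0.443  -2.1481] q [  -8.   -12.5  117.8    0.    74.2 -103.8]
shift/.04 now-axes [-3.6529  2.3895  1.1904]  target-axes [-4.0479  0.3437  1.9917] world [ 0.1361  0.1098 -0.0466]  twist/90 [-0.5002  0.0524 -0.1129]
```

Emit:
{"name": "jog_arm", "arguments": {"offset": [[-0.32,0.13,0.1],[-0.32,0.13,0.1],[-0.32,0.13,0.1],[-0.32,0.13,0.1],[-0.32,0.13,0.1],[-0.32,0.13,0.1],[-0.32,0.13,0.1],[-0.32,0.13,0.1],[-0.32,0.13,0.1],[-0.32,0.13,0.1],[-0.32,0.13,0.1],[-0.32,0.13,0.1]], "twist": [[-0.0417,0.0044,-0.0094],[-0.0417,0.0044,-0.0094],[-0.0417,0.0044,-0.0094],[-0.0417,0.0044,-0.0094],[-0.0417,0.0044,-0.0094],[-0.0417,0.0044,-0.0094],[-0.0417,0.0044,-0.0094],[-0.0417,0.0044,-0.0094],[-0.0417,0.0044,-0.0094],[-0.0417,0.0044,-0.0094],[-0.0417,0.0044,-0.0094],[-0.0417,0.0044,-0.0094]], "hand": [0,0,0,0,0,0,0,0,0,0,0,0]}}

```text
clock: 6.27
tcp_pos: [0.6206, 0.0867, 0.1372]
tcp_rot: [[-0.958, -0.193, -0.213], [-0.287, 0.674, 0.68], [0.012, 0.713, -0.702]]
ft_force: [-0.6, -0.1, -1.4]
width: 0.0598
finger_force: 30.0
```

Emit:
{"name": "jog_arm", "arguments": {"offset": [[0,0,0],[0,0,0],[0,0,0]], "twist": [[0,0,0],[0,0,0],[0,0,0]], "hand": [0,0,0]}}

```text
clock: 6.52
tcp_pos: [0.6202, 0.0863, 0.1388]
tcp_rot: [[-0.958, -0.195, -0.211], [-0.287, 0.677, 0.677], [0.011, 0.709, -0.705]]
ft_force: [1.0, -0.3, -1.4]
width: 0.0596
finger_force: 30.0
```

```bash
python3 -c "
from plan import *
go(SEAT+.06*NO+.008*SL,RP)"
```

```text
t 6.52 tcp [0.6202 0.0863 0.1388] w 0.0596 F [ 1.0413 -0.2738 -1.359 ] q [ -13.7   20.    95.7   37.4   91.4 -128.6]
shift/.04 now-axes [-0.1499 -0.1436  0.4109]  target-axes [-0.1457 -0.1434  0.4125] world [ 0.0034  0.009  -0.0157]  twist/90 [ 0.0022 -0.0049 -0.0049]
```

Emit:
{"name": "jog_arm", "arguments": {"offset": [[-0.03,-0.04,0.3],[-0.03,-0.04,0.3],[-0.03,-0.04,0.3],[-0.03,-0.04,0.3],[-0.03,-0.03,0.3],[0,0,0.1],[0,0,0],[0,0,0]], "twist": [[0.001,-0.001,-0.001],[0.001,-0.001,-0.001],[0,-0.001,-0.001],[0,-0.001,-0.001],[0,-0.001,-0.001],[0,0,0],[0,0,0],[0,0,0]], "hand": [0,0,0,0,0,0,0,0]}}

```text
clock: 7.18
tcp_pos: [0.6151, 0.1267, 0.0895]
tcp_rot: [[-0.958, -0.205, -0.202], [-0.288, 0.676, 0.678], [-0.002, 0.708, -0.706]]
ft_force: [1.0, -0.3, -2.1]
width: 0.0592
finger_force: 30.0
```

```bash
python3 - <<'E'
from plan import *
go(SEAT-.0007*NO,RP)
from crop import crop
t=viewer.snapshot('top');s=viewer.snapshot('side')
cv2.imwrite('pics/m2.png',np.hstack([crop(t,150,150,120,150,400,500),crop(s,120,180,120,150,400,500)]))
E
```

```text
t 7.18 tcp [0.6151 0.1267 0.0895] w 0.0592 F [ 0.9857 -0.2853 -2.1035] q [ -10.6   21.9   98.5   39.2   85.5 -129.9]
shift/.04 now-axes [ 0.0245 -0.181   0.3494]  target-axes [ 0.0236 -0.1807  0.3496] world [-0.0023  0.0043 -0.015 ]  twist/90 [0.0006 0.0008 0.0014]
```

View pics/m2.png

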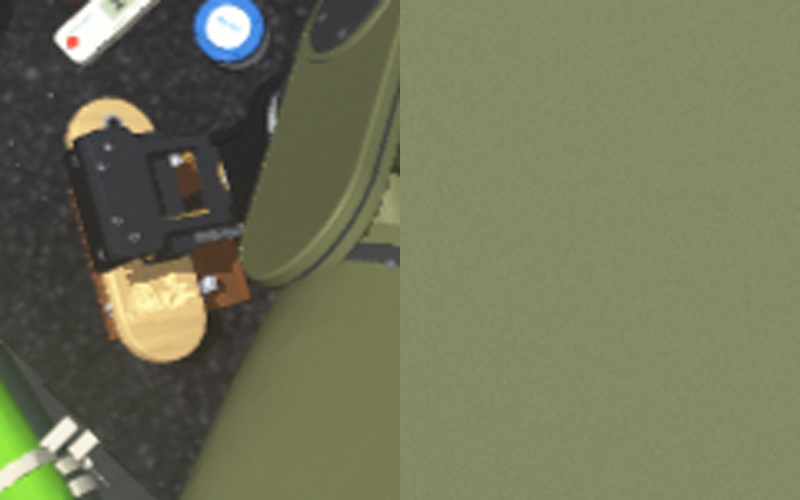

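Emit:
{"name": "jog_arm", "arguments": {"offset": [[0,-0.02,0.1],[0,-0.03,0.1],[0,-0.02,0.05],[0,0,0.05],[0,0,0.03],[0,0,0],[0,0,0]], "twist": [[0,0,0],[0,0,0],[0,0,0],[0,0,0],[0,0,0],[0,0,0],[0,0,0]], "hand": [0,0,0,0,0,0,0]}}

```text
clock: 7.87
tcp_pos: [0.6133, 0.1326, 0.0789]
tcp_rot: [[-0.958, -0.206, -0.202], [-0.288, 0.677, 0.678], [-0.003, 0.707, -0.707]]
ft_force: [-0.9, -5.1, 1.6]
width: 0.0594
finger_force: 30.0
```

```bash
python3 -c "
from plan import *
go(SEAT-.0007*NO,RP)"
```

```text
t 7.87 tcp [0.6133 0.1326 0.0789] w 0.0594 F [-0.8703 -5.0919  1.6129] q [ -10.1   22.4   99.1   39.4   84.4 -130.2]
shift/.04 now-axes [ 0.0232 -0.1011  0.0526]  target-axes [ 0.0229 -0.1012  0.0526] world [-0.0005 -0.0016 -0.0043]  twist/90 [-0.0002  0.001   0.0015]
```

Emit:
{"name": "jog_arm", "arguments": {"offset": [[0,-0.04,0],[0,-0.04,0],[0,-0.02,0],[0,0,0]], "twist": [[0,0,0],[0,0,0],[0,0,0],[0,0,0]], "hand": [0,0,0,0]}}

```text
clock: 8.2
tcp_pos: [0.6149, 0.1308, 0.0767]
tcp_rot: [[-0.958, -0.206, -0.2], [-0.287, 0.676, 0.679], [-0.005, 0.708, -0.706]]
ft_force: [-0.0, -1.8, 5.2]
width: 0.0601
finger_force: 30.0
```

```bash
python3 -c "
from plan import *
go(SEAT-.0007*NO,RP)
f=sensors.sense()['ft_force'];print(RP.T@f)"
```

```text
t 8.2 tcp [0.6149 0.1308 0.0767] w 0.0601 F [-0.0209 -1.8353  5.2377] q [ -10.3   22.7   98.9   39.5   84.3 -130.5]
shift/.04 now-axes [ 0.0479 -0.0247  0.053 ]  target-axes [ 0.0476 -0.0248  0.0532] world [-0.0021  0.0002 -0.0022]  twist/90 [0.0008 0.0023 0.002 ]
[ 0.5474  2.4648 -4.9424]
```

Emit:
{"name": "jog_arm", "arguments": {"offset": [[0,-0.03,0],[0,-0.03,0],[0,0,0]], "twist": [[0,0,0],[0,0,0],[0,0,0]], "hand": [0,0,0]}}

```text
clock: 8.45
tcp_pos: [0.6156, 0.1292, 0.075]
tcp_rot: [[-0.958, -0.206, -0.2], [-0.287, 0.676, 0.679], [-0.005, 0.708, -0.706]]
ft_force: [1.1, -1.5, 4.2]
width: 0.0597
finger_force: 30.0
```

```bash
python3 -c "
from plan import *
go(SEAT-.0007*NO,RP)
f=sensors.sense()['ft_force'];print(RP.T@f)"
```

```text
t 8.45 tcp [0.6156 0.1292 0.075 ] w 0.0597 F [ 1.058  -1.5289  4.222 ] q [ -10.4   22.9   98.8   39.4   84.3 -130.7]
shift/.04 now-axes [0.0521 0.035  0.0523]  target-axes [0.052  0.0349 0.0524] world [-0.0027  0.0018 -0.0005]  twist/90 [0.0007 0.0025 0.0021]
[-0.574   1.735  -4.2359]
```

Still sliding (friction only); continue down, also a touch along tool x.

Emit:
{"name": "jog_arm", "arguments": {"offset": [[0.02,-0.04,0],[0.02,-0.04,0],[0,-0.03,0],[0,0,0]], "twist": [[0,0,0],[0,0,0],[0,0,0],[0,0,0]], "hand": [0,0,0,0]}}

```text
clock: 8.78
tcp_pos: [0.6156, 0.1285, 0.0746]
tcp_rot: [[-0.958, -0.206, -0.199], [-0.286, 0.67, 0.684], [-0.008, 0.713, -0.701]]
ft_force: [0.8, 7.3, 11.7]
width: 0.0596
finger_force: 30.0
```

```bash
python3 -c "
from plan import *
go(SEAT-.0007*NO,RP)
f=sensors.sense()['ft_force'];print(RP.T@f)"
```

```text
t 8.78 tcp [0.6156 0.1285 0.0746] w 0.0596 F [ 0.7962  7.31   11.7045] q [ -10.6   23.1   98.8   39.7   84.4 -131. ]
shift/.04 now-axes [0.0482 0.0537 0.0588]  target-axes [0.048  0.054  0.0586] world [-0.0028  0.0025 -0.0001]  twist/90 [0.0051 0.0039 0.0029]
[-2.8633 13.0655 -3.4872]
```

Emit:
{"name": "jog_arm", "arguments": {"offset": [[0,0.05,0],[0,0,0],[0,0,0],[0,0,0],[0,0,0],[0,0,0],[0,0,-0.2],[0,0,-0.4],[0,0,-0.7],[0,0,-0.7],[0,0,0]], "twist": [[0,0,0],[0,0,0],[0,0,0],[0,0,0],[0,0,0],[0,0,0],[0,0,0],[0,0,0],[0,0,0],[0,0,0],[0,0,0]], "hand": [0,0.85,0.85,0.85,0.85,0.85,0.85,0.85,0.85,0.85,0.85]}}

```text
clock: 9.7
tcp_pos: [0.6339, 0.0686, 0.1345]
tcp_rot: [[-0.959, -0.21, -0.192], [-0.284, 0.679, 0.677], [-0.011, 0.704, -0.71]]
ft_force: [1.0, -0.6, 1.4]
width: 0.0811
finger_force: 0.0
```

```bash
python3 - <<'E'
from plan import *
go(SEAT-.0007*NO,RP)
from crop import crop
t=viewer.snapshot('top');w=viewer.snapshot('wrist')
cv2.imwrite('pics/t3.png',t)
cv2.imwrite('pics/m3.png',np.hstack([crop(t,150,150,120,150,400,500),crop(w,0,0,560,420,400,300)[:].copy() if 0 else cv2.copyMakeBorder(crop(w,0,0,560,420,400,300),0,200,0,0,0)]))
for n in('rest_seat','board'): print([ (d['xyz'],d['p']) for c in('top','wrist') for d in viewer.mark_of(c,n)])
E
```

```text
t 9.7 tcp [0.6339 0.0686 0.1345] w 0.0811 F [ 1.0282 -0.6209  1.401 ] q [ -15.    21.4   94.1   37.2   91.1 -130.1]
shift/.04 now-axes [0.0775 0.112  2.2226]  target-axes [0.0549 0.1017 2.2238] world [-0.021   0.0624 -0.06  ]  twist/90 [-0.0028  0.0066  0.0037]
[([0.6163, 0.1276, 0.0763], 0.76)]
[([0.6138, 0.1333, 0.0734], 0.94), ([0.6112, -0.2882, 0.0406], 0.77), ([0.6398, -0.2584, 0.0351], 0.72), ([0.6112, 0.131, 0.0787], 0.58)]
```

View pics/m3.png

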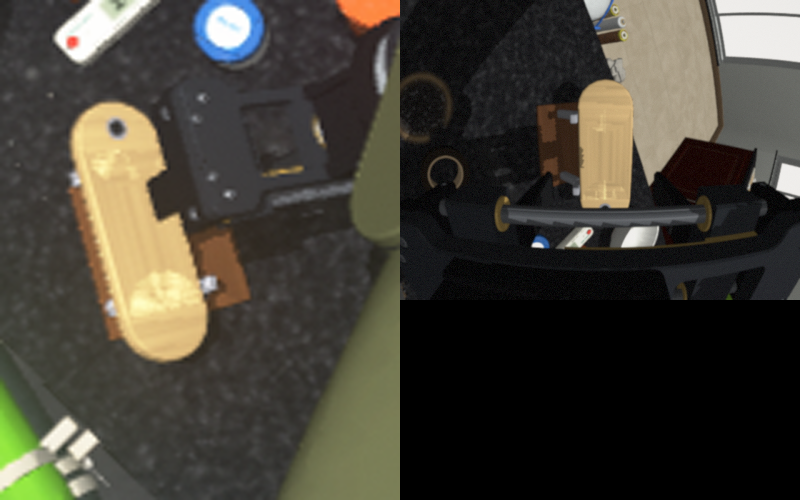

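Emit:
{"name": "jog_arm", "arguments": {"offset": [[0,0,-0.9],[0,0,-0.9],[0,0.3,-0.8],[0,0.3,-0.8],[0,0.5,-0.3],[0,0.5,-0.3],[0,0.5,0],[0,0.5,0]], "twist": [[0,0,0],[0,0,0],[0.07,0,0],[0.07,0,0],[0.07,0,0],[0.07,0,0],[0.07,0,0],[0.07,0,0]], "hand": [0.85,0.85,0.42,0.42,0.42,0.42,0.42,0.42]}}

```text
clock: 10.67
tcp_pos: [0.6337, 0.0592, 0.2976]
tcp_rot: [[-0.958, -0.286, -0.028], [-0.287, 0.951, 0.117], [-0.007, 0.12, -0.993]]
ft_force: [0.3, 0.4, 0.8]
width: 0.0464
finger_force: 0.0
```

```bash
python3 -c "
from plan import *
go([.602,.195,.24],RE)"
```

```text
t 10.67 tcp [0.6337 0.0592 0.2976] w 0.0464 F [0.2758 0.4005 0.8412] q [  -2.6    4.    90.2    6.6   87.7 -109.6]
shift/.04 now-axes [-0.2039  3.2814  1.8499]  target-axes [-0.2162  3.4795 -1.4414] world [-0.0317  0.1358 -0.0576]  twist/90 [ 0.5766  0.0043 -0.0019]
```

Emit:
{"name": "jog_arm", "arguments": {"offset": [[-0.02,0.35,0],[-0.02,0.35,0],[-0.02,0.35,0],[-0.02,0.35,0],[-0.02,0.35,0],[-0.02,0.35,0],[-0.02,0.35,0],[-0.02,0.35,0],[-0.02,0.35,0],[-0.02,0.35,0],[0,0,0]], "twist": [[0.0577,0,0],[0.0577,0,0],[0.0577,0,0],[0.0577,0,0],[0.0577,0,0],[0.0577,0,0],[0.0577,0,0],[0.0577,0,0],[0.0577,0,0],[0.0577,0,0],[0,0,0]], "hand": [0.42,0.42,0.42,0.42,0.42,0.42,0.42,0.42,0.42,0.42,0.42]}}

```text
clock: 11.58
tcp_pos: [0.6001, 0.1888, 0.2501]
tcp_rot: [[-0.956, -0.214, 0.201], [-0.293, 0.676, -0.676], [0.009, -0.705, -0.709]]
ft_force: [-0.6, -0.3, -1.5]
width: 0.0402
finger_force: 0.0
```

```bash
cat > chk.py <<'E'
from plan import *
C=np.array([.6158,.1283,.0753])
go(C+.075*SL,RE)
t=viewer.snapshot('top');s=viewer.snapshot('side');cv2.imwrite('pics/t4.png',t);cv2.imwrite('pics/s4.png',s)
print([(d['xyz'],d['p']) for c in('top','side') for d in viewer.mark_of(c,'board')])
E
python3 chk.py; python3 - <<'E'
from crop import *
t=cv2.imread('pics/t4.png');s=cv2.imread('pics/s4.png')
cv2.imwrite('pics/m4.png',np.hstack([crop(t,150,150,120,150,400,500),crop(s,120,190,120,150,400,500)]))
E
```

```text
t 11.58 tcp [0.6001 0.1888 0.2501] w 0.0402 F [-0.5786 -0.3055 -1.4649] q [ 30.9  10.9  95.2 -43.1  88.4 -69.4]
shift/.04 now-axes [0.034  1.9799 2.3249]  target-axes [0.0589 1.9861 2.3191] world [ 0.0005 -0.0097 -0.1218]  twist/90 [ 0.0018 -0.0012  0.0066]
[([0.6105, -0.29, 0.0383], 0.95), ([0.6355, -0.2544, 0.0395], 0.67), ([0.6118, 0.1314, 0.0759], 0.63), ([0.6364, -0.2529, 0.0388], 0.83), ([0.6056, -0.2945, 0.0388], 0.8), ([0.6142, 0.1282, 0.0739], 0.77)]
```

View pics/m4.png

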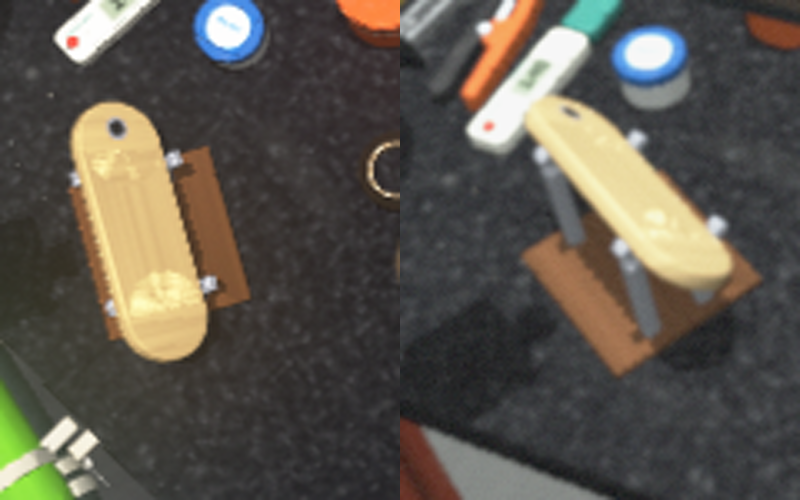

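```bash
python3 - <<'E'
from plan import *
C=np.array([.6158,.1283,.0753]); RY=np.cross(Z,RX)
for c,box in (('top',(160,170,220,265)),('side',(150,210,228,285))):
    h=cv2.cvtColor(cv2.imread(f'pics/{c[0]}4.png'),cv2.COLOR_BGR2HSV)
    m=cv2.inRange(h,(15,40,140),(35,255,255)); k=np.zeros_like(m);k[box[1]:box[3],box[0]:box[2]]=255;m&=k
    cn=max(cv2.findContours(m,0,1)[0],key=cv2.contourArea)
    for off in(0,.006):
        P=[]
        for p in cn:
            o,d=ray(c,p[0]); x=o+d*((C+off*NO-o)@NO)/(d@NO); P.append([(x-C)@RY,(x-C)@SL])
        print(c,off,cv2.minAreaRect(np.array(P,np.float32)*1000))
E
```

```text
top 0 ((-0.538818359375, -1.0167198181152344), (168.13365173339844, 65.98799133300781), 0.05995728448033333)
top 0.006 ((0.5131072998046875, 2.8094520568847656), (166.7587127685547, 65.4483413696289), 0.05995308235287666)
side 0 ((-3.523223876953125, -2.7478485107421875), (83.05330657958984, 180.8488311767578), 89.09268188476562)
side 0.006 ((5.890373229980469, 7.976860046386719), (81.45777893066406, 177.3745574951172), 89.09268951416016)
```

Emit:
{"name": "jog_arm", "arguments": {"offset": [[0.01,0.25,0.29],[0.01,0.25,0.29],[0.01,0.25,0.29],[0.01,0.25,0.29],[0.01,0.25,0.29],[0.01,0.25,0.29],[0,0.25,0.29],[0,0.24,0.29],[0,0,0],[0,0,0]], "twist": [[0,0,0.001],[0,0,0.001],[0,0,0.001],[0,0,0.001],[0,0,0.001],[0,0,0.001],[0,0,0],[0,0,0],[0,0,0],[0,0,0]], "hand": [0.42,0.42,0.42,0.42,0.42,0.42,0.42,0.42,0.42,0.42]}}

```text
clock: 12.62
tcp_pos: [0.6041, 0.1764, 0.134]
tcp_rot: [[-0.96, -0.195, 0.202], [-0.281, 0.683, -0.674], [-0.007, -0.704, -0.71]]
ft_force: [-0.5, -0.4, 0.6]
width: 0.0401
finger_force: 0.0
```

```bash
python3 -c "
from plan import *
C=np.array([.6158,.1283,.0753])
go(C+.006*SL,RE)
i=viewer.snapshot('side');from crop import crop
cv2.imwrite('pics/m5.png',crop(i,100,150,180,150,720,600))"
```

```text
t 12.62 tcp [0.6041 0.1764 0.134 ] w 0.0401 F [-0.5376 -0.3537  0.5909] q [ 29.8  16.8 100.1 -44.2  79.7 -61.5]
shift/.04 now-axes [0.0667 0.155  1.7633]  target-axes [0.0649 0.1637 1.7625] world [ 0.0105 -0.0441 -0.0545]  twist/90 [ 0.0029  0.0001 -0.006 ]
```

View pics/m5.png

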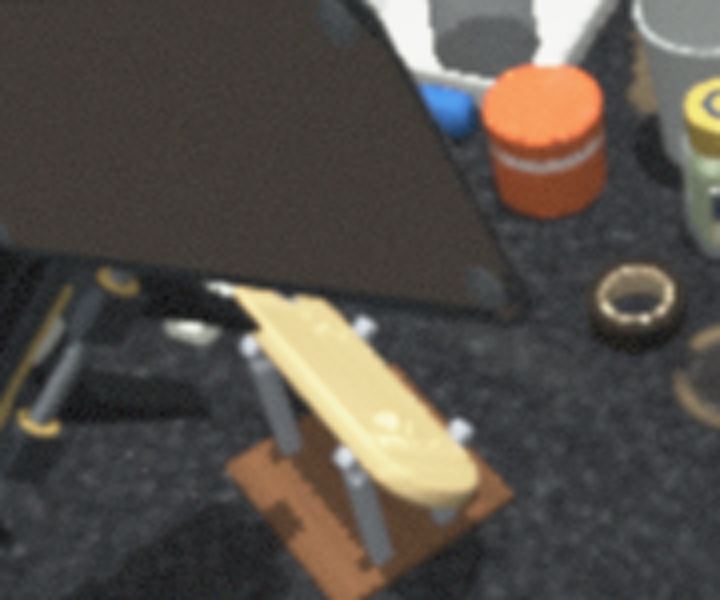

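Emit:
{"name": "jog_arm", "arguments": {"offset": [[0.04,0.08,0.1],[0.03,0.08,0.25],[0,0,0.3],[0,0,0.3],[0,0,0.3],[0,0,0.3],[0,0,0.2],[0,0,0],[0,0,0]], "twist": [[0.002,0,-0.003],[0.001,0,-0.003],[0,0,0],[0,0,0],[0,0,0],[0,0,0],[0,0,0],[0,0,0],[0,0,0]], "hand": [0.42,0.42,0.42,0.42,0.42,0.42,0.42,0.42,0.42]}}

```text
clock: 13.42
tcp_pos: [0.6149, 0.1324, 0.0809]
tcp_rot: [[-0.958, -0.202, 0.204], [-0.287, 0.678, -0.677], [-0.002, -0.707, -0.707]]
ft_force: [-0.7, 0.2, 1.0]
width: 0.0399
finger_force: 0.0
```

```bash
python3 -c "
from plan import *
C=np.array([.6158,.1283,.0753])
go(C+.006*SL,RE)"
```

```text
t 13.42 tcp [0.6149 0.1324 0.0809] w 0.0399 F [-0.6831  0.1908  0.9567] q [ 26.   19.1 103.2 -46.6  73.6 -60.3]
shift/.04 now-axes [0.0076 0.0253 0.0219]  target-axes [0.0075 0.0253 0.0219] world [-0.0003  0.     -0.0013]  twist/90 [ 0.0003  0.0005 -0.0012]
```

Close the fingers.

Emit:
{"name": "jog_arm", "arguments": {"offset": [[0.01,0.025,0.02],[0,0,0],[0,0,0],[0,0,0],[0,0,0],[0,0,0],[0,0,0]], "twist": [[0,0,0],[0,0,0],[0,0,0],[0,0,0],[0,0,0],[0,0,0],[0,0,0]], "hand": [0.42,0,0,0,0,0,0]}}

```text
clock: 14.0
tcp_pos: [0.6147, 0.1334, 0.0804]
tcp_rot: [[-0.958, -0.202, 0.206], [-0.288, 0.678, -0.676], [-0.003, -0.707, -0.708]]
ft_force: [-0.9, 1.2, 0.8]
width: 0.012
finger_force: 30.0
```

```bash
python3 -c "
from plan import *
C=np.array([.6158,.1283,.0753])
go(C+.006*SL,RE)"
```

```text
t 14.0 tcp [0.6147 0.1334 0.0804] w 0.012 F [-0.8615  1.2004  0.772 ] q [ 26.1  19.1 103.2 -46.7  73.5 -60.2]
shift/.04 now-axes [ 0.0107 -0.0016  0.0319]  target-axes [ 0.0106 -0.0016  0.0319] world [-0.0001 -0.001  -0.0009]  twist/90 [ 0.0005  0.0017 -0.0011]
```

Emit:
{"name": "jog_arm", "arguments": {"offset": [[0,-0.2,-0.1],[0,-0.4,-0.3],[0,-0.6,-0.6],[0,-0.6,-0.6],[0,-0.6,-0.6],[0,-0.6,-0.6],[0,-0.3,-0.3],[0,0,0]], "twist": [[0,0,0],[0,0,0],[0,0,0],[0,0,0],[0,0,0],[0,0,0],[0,0,0],[0,0,0]], "hand": [0,0,0,0,0,0,0,0]}}

```text
clock: 14.67
tcp_pos: [0.6177, 0.128, 0.2672]
tcp_rot: [[-0.958, -0.195, 0.211], [-0.287, 0.681, -0.674], [-0.012, -0.706, -0.708]]
ft_force: [0.9, 0.5, -1.6]
width: 0.0118
finger_force: 30.0
```

```bash
python3 -c "
from plan import *
go(SLOT+.25*Z,RK)"
```

```text
t 14.67 tcp [0.6177 0.128  0.2672] w 0.0118 F [ 0.8671  0.4977 -1.6464] q [ 25.5   7.6  97.2 -44.5  85.1 -72.9]
shift/.04 now-axes [ 1.3972 -5.8804  6.4432]  target-axes [-6.3607 -6.1158  0.4293] world [ 0.0468 -0.3498 -0.0172]  twist/90 [-0.4552  0.2468  0.5776]
```

Emit:
{"name": "jog_arm", "arguments": {"offset": [[0.1,-0.5,0.5],[0.05,-0.5,0.5],[0,-0.5,0.45],[-0.05,-0.5,0.4],[-0.1,-0.5,0.35],[-0.2,-0.5,0.3],[-0.25,-0.5,0.25],[-0.3,-0.5,0.2],[-0.35,-0.5,0.15],[-0.4,-0.5,0.1],[-0.45,-0.5,0.1],[-0.5,-0.5,0.05]], "twist": [[-0.038,0.0206,0.0481],[-0.038,0.0206,0.0481],[-0.038,0.0206,0.0481],[-0.038,0.0206,0.0481],[-0.038,0.0206,0.0481],[-0.038,0.0206,0.0481],[-0.038,0.0206,0.0481],[-0.038,0.0206,0.0481],[-0.038,0.0206,0.0481],[-0.038,0.0206,0.0481],[-0.038,0.0206,0.0481],[-0.038,0.0206,0.0481]], "hand": [0,0,0,0,0,0,0,0,0,0,0,0]}}

```text
clock: 15.67
tcp_pos: [0.674, -0.182, 0.2497]
tcp_rot: [[-0.78, 0.625, -0.013], [0.625, 0.78, 0.002], [0.012, -0.006, -1.0]]
ft_force: [0.2, -0.4, -1.6]
width: 0.0118
finger_force: 30.0
```

```bash
python3 -c "
from plan import *
go(SLOT+.14*Z,RK)"
```

```text
t 15.67 tcp [ 0.674  -0.182   0.2497] w 0.0118 F [ 0.2247 -0.4068 -1.6079] q [-19.5  12.5  85.1  -0.1  83.2 -70.7]
shift/.04 now-axes [-0.4701 -0.9076  2.744 ]  target-axes [-0.4346 -0.9263  2.7436] world [-0.0095 -0.0398 -0.1097]  twist/90 [-0.0039 -0.0075 -0.0023]
```

Emit:
{"name": "jog_arm", "arguments": {"offset": [[-0.09,-0.19,0.4],[-0.09,-0.19,0.4],[-0.09,-0.19,0.4],[-0.09,-0.19,0.4],[-0.09,-0.15,0.4],[0,0,0.4],[0,0,0.34],[0,0,0],[0,0,0]], "twist": [[-0.001,-0.002,0],[-0.001,-0.002,0],[-0.001,-0.002,0],[-0.001,-0.002,0],[0,0,0],[0,0,0],[0,0,0],[0,0,0],[0,0,0]], "hand": [0,0,0,0,0,0,0,0,0]}}

```text
clock: 16.42
tcp_pos: [0.665, -0.2206, 0.1412]
tcp_rot: [[-0.783, 0.622, 0.0], [0.622, 0.783, -0.004], [-0.003, -0.003, -1.0]]
ft_force: [0.1, 0.4, -1.2]
width: 0.0121
finger_force: 30.0
```

```bash
python3 - <<'E'
from plan import *
go(SLOT+.11*Z,RK)
i=viewer.snapshot('side');cv2.imwrite('pics/s6.png',i)
j=viewer.snapshot('top');cv2.imwrite('pics/t6.png',j)
from crop import crop
cv2.imwrite('pics/m6.png',np.hstack([crop(i,300,100,110,150,400,545),crop(j,310,130,110,150,400,545)]))
E
```

```text
t 16.42 tcp [ 0.665  -0.2206  0.1412] w 0.0121 F [ 0.1284  0.3833 -1.1956] q [-22.7  16.2  91.3  -0.2  72.4 -74.1]
shift/.04 now-axes [-0.0071 -0.0304  0.7801]  target-axes [-0.0091 -0.0323  0.78  ] world [-0.0005 -0.0012 -0.0312]  twist/90 [-0.0016  0.0016  0.0004]
```

View pics/m6.png

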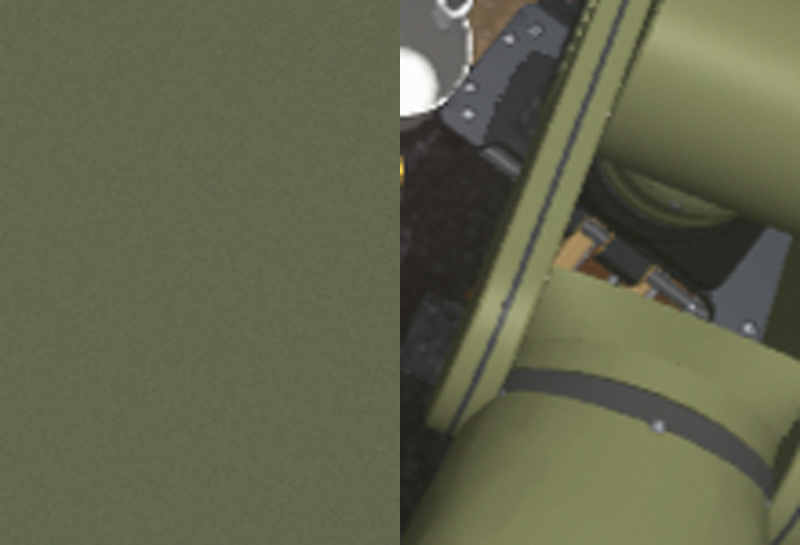

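```bash
python3 - <<'E'
from plan import *
kt=lambda u,v:(320+u*.275,160+v*110/300)
for p in((155,57),(70,137),(183,75),(100,152)):
    x=onz('top',kt(*p),.0357)-SLOT; print('hoop along,across',x@SX*1000,x@SV*1000)
viewer.snapshot('wrist')
print([(d['xyz'],d['p']) for d in viewer.mark_of('wrist','free_slot')],[(d['xyz'],d['p']) for d in viewer.mark_of('wrist','rack')],[(d['xyz'],d['p']) for d in viewer.mark_of('wrist','board')])
E
```

```text
hoop along,across 39.425282139908475 10.596506910441885
hoop along,across -43.23766712721236 11.063667509772854
hoop along,across 38.17892604231634 -11.395320087386526
hoop along,across -41.65457740151327 -10.27337801447668
[] [([0.6363, -0.2515, 0.0005], 0.84), ([0.7796, -0.0267, 0.0018], 0.74)] [([0.6601, -0.218, 0.1376], 0.93), ([0.6336, -0.2538, 0.0437], 0.56)]
```

Emit:
{"name": "jog_arm", "arguments": {"offset": [[0,-0.015,0.3],[0,-0.015,0.3],[0,0,0.3],[0,0,0.3],[0,0,0.2],[0,0,0.15],[0,0,0],[0,0,0]], "twist": [[-0.001,0.001,0],[-0.001,0.001,0],[0,0,0],[0,0,0],[0,0,0],[0,0,0],[0,0,0],[0,0,0]], "hand": [0,0,0,0,0,0,0,0]}}

```text
clock: 17.38
tcp_pos: [0.6654, -0.2222, 0.0811]
tcp_rot: [[-0.783, 0.622, 0.003], [0.622, 0.783, -0.0], [-0.003, 0.001, -1.0]]
ft_force: [-0.4, -0.1, -1.6]
width: 0.012
finger_force: 30.0
```

```bash
python3 -c "
from plan import *
go(SLOT+.0483*Z,RK)"
```

```text
t 17.38 tcp [ 0.6654 -0.2222  0.0811] w 0.012 F [-0.38   -0.117  -1.6462] q [-22.9  19.4  93.5   0.   67.  -74.4]
shift/.04 now-axes [ 0.0262 -0.0064  0.819 ]  target-axes [ 0.0241 -0.0053  0.8191] world [-0.0009  0.0004 -0.0328]  twist/90 [0.0009 0.0016 0.0003]
```

Emit:
{"name": "jog_arm", "arguments": {"offset": [[0.02,0,0.1],[0,0,0.1],[0,0,0.1],[0,0,0.1],[0,0,0.1],[0,0,0]], "twist": [[0,0.001,0],[0,0,0],[0,0,0],[0,0,0],[0,0,0],[0,0,0]], "hand": [0,0,0,0,0,0]}}

```text
clock: 17.88
tcp_pos: [0.6643, -0.2215, 0.0603]
tcp_rot: [[-0.783, 0.622, 0.001], [0.622, 0.783, 0.001], [0.0, 0.001, -1.0]]
ft_force: [-1.1, 0.6, -1.0]
width: 0.012
finger_force: 30.0
```

```bash
python3 -c "
from plan import *
go(SLOT+.0483*Z,RK)"
```

```text
t 17.88 tcp [ 0.6643 -0.2215  0.0603] w 0.012 F [-1.1096  0.601  -0.9975] q [-22.9  20.5  94.1   0.1  65.3 -74.4]
shift/.04 now-axes [-0.0089 -0.0019  0.2998]  target-axes [-0.0089 -0.0016  0.2998] world [ 0.0002 -0.0003 -0.012 ]  twist/90 [ 0.0007 -0.      0.0003]
```

In the slot, no contact force. Continue down.

Emit:
{"name": "jog_arm", "arguments": {"offset": [[0,0,0.1],[0,0,0.08],[0,0,0.06],[0,0,0.04],[0,0,0.03],[0,0,0]], "twist": [[0,0,0],[0,0,0],[0,0,0],[0,0,0],[0,0,0],[0,0,0]], "hand": [0,0,0,0,0,0]}}

```text
clock: 18.38
tcp_pos: [0.6649, -0.2218, 0.049]
tcp_rot: [[-0.783, 0.622, 0.002], [0.622, 0.783, 0.0], [-0.001, 0.002, -1.0]]
ft_force: [-0.2, -0.2, -2.6]
width: 0.0118
finger_force: 30.0
```

```bash
python3 -c "
from plan import *
go(SLOT+.0483*Z,RK)"
```

```text
t 18.38 tcp [ 0.6649 -0.2218  0.049 ] w 0.0118 F [-0.1795 -0.1808 -2.5619] q [-22.9  21.3  94.4   0.1  64.2 -74.4]
shift/.04 now-axes [ 0.0073 -0.006   0.017 ]  target-axes [ 0.0073 -0.006   0.017 ] world [-0.0004 -0.     -0.0007]  twist/90 [0.001  0.0009 0.0003]
```

Emit:
{"name": "jog_arm", "arguments": {"offset": [[0,0,0.03],[0,0,0.03],[0,0,0.02],[0,0,0]], "twist": [[0,0,0],[0,0,0],[0,0,0],[0,0,0]], "hand": [0,0,0,0]}}

```text
clock: 18.72
tcp_pos: [0.6654, -0.222, 0.0486]
tcp_rot: [[-0.783, 0.622, 0.003], [0.622, 0.783, -0.0], [-0.002, 0.002, -1.0]]
ft_force: [-4.9, 1.4, 7.3]
width: 0.0119
finger_force: 30.0
```

Emit:
{"name": "jog_arm", "arguments": {"offset": [[0,0,-0.05],[0,0,0],[0,0,0],[0,0,0],[0,0,0],[0,0,-0.2],[0,0,-0.4],[0,0,-0.6],[0,0,-0.8],[0,0,-0.8],[0,0,-0.8],[0,0,-0.8]], "twist": [[0,0,0],[0,0,0],[0,0,0],[0,0,0],[0,0,0],[0,0,0],[0,0,0],[0,0,0],[0,0,0],[0,0,0],[0,0,0],[0,0,0]], "hand": [0,0.32,0.32,0.32,0.32,0.32,0.32,0.32,0.32,0.32,0.32,0.32]}}

```text
clock: 19.72
tcp_pos: [0.6647, -0.2219, 0.2278]
tcp_rot: [[-0.783, 0.622, 0.005], [0.622, 0.783, -0.001], [-0.004, 0.002, -1.0]]
ft_force: [0.6, -0.1, 1.3]
width: 0.0308
finger_force: 0.0
```

Emit:
{"name": "jog_arm", "arguments": {"offset": [[0,0.4,-0.4],[0,0.9,0],[0,0.9,0],[0,0.9,0],[0,0.9,0],[0,0.9,0],[0,0.9,0],[0,0.9,0],[0,0.4,0],[0,0,0],[0,0,0]], "twist": [[0,0,0],[0,0,0],[0,0,0],[0,0,0],[0,0,0],[0,0,0],[0,0,0],[0,0,0],[0,0,0],[0,0,0],[0,0,0]], "hand": [0.32,0.32,0.32,0.32,0.32,0.32,0.32,0.32,0.32,0.32,0.32]}}

```text
clock: 20.63
tcp_pos: [0.8415, 0.0012, 0.2417]
tcp_rot: [[-0.784, 0.621, 0.003], [0.621, 0.784, -0.0], [-0.003, 0.002, -1.0]]
ft_force: [-0.5, -1.0, 0.3]
width: 0.0304
finger_force: 0.0
```

```bash
python3 - <<'E'
from plan import *
go(SLOT+.2*Z,RK)
i=viewer.snapshot('side');cv2.imwrite('pics/s7.png',i)
j=viewer.snapshot('top');cv2.imwrite('pics/t7.png',j)
from crop import crop
cv2.imwrite('pics/m7.png',np.hstack([crop(i,280,130,140,150,400,430),crop(j,310,140,110,118,400,430)]))
for c in('side','top'):
  for d in viewer.mark_of(c,'board'): x=np.array(d['xyz'])-SLOT;print(c,d['xyz'],d['p'],'along,across',x@SX,x@SV)
E
```

```text
t 20.63 tcp [0.8415 0.0012 0.2417] w 0.0304 F [-0.5381 -0.9878  0.2907] q [ -3.6  30.5  63.   -0.   86.4 -55.2]
shift/.04 now-axes [ 0.0092 -7.1206  1.03  ]  target-axes [-0.0078 -7.1188  1.0424] world [-0.177  -0.223  -0.0417]  twist/90 [0.0011 0.0018 0.0013]
side [0.6067, -0.2922, 0.0365] 0.53 along,across -0.0014097210467810665 -0.09107696024006434
side [0.6323, -0.2554, 0.0394] 0.49 along,across -0.004283490859623706 -0.046340605369972476
top [0.6094, -0.2874, 0.0406] 0.94 along,across -0.0022847492791401133 -0.08563965156825114
top [0.664, -0.2188, 0.0434] 0.68 along,across -0.002258847988339024 0.0020365671522384683
top [0.6366, -0.2586, 0.0401] 0.66 along,across 0.0010737710520821071 -0.04616813853435837
```

View pics/m7.png

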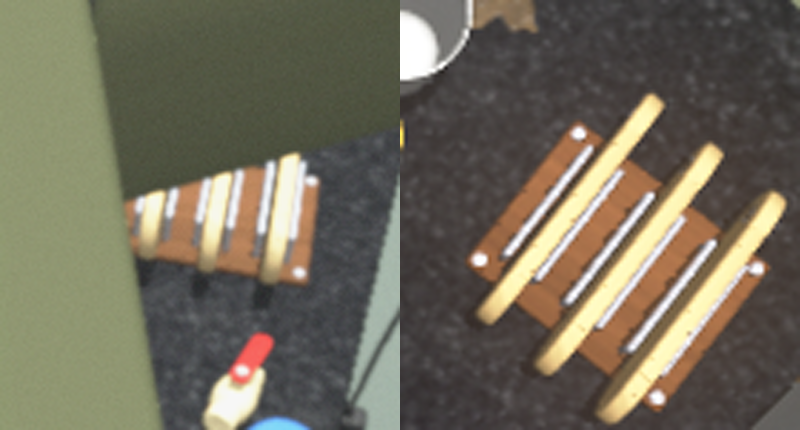

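```bash
python3 - <<'E'
from plan import *
for n in('0','7'):
    h=cv2.cvtColor(cv2.imread(f'pics/top0.png' if n=='0' else 'pics/t7.png'),cv2.COLOR_BGR2HSV)
    m=cv2.inRange(h,(12,50,140),(35,255,255)); k=np.zeros_like(m);k[155:265,325:425]=255;m&=k
    for cn in cv2.findContours(m,0,1)[0]:
        if cv2.contourArea(cn)<150: continue
        X=np.array([onz('top',p[0],.041)-SLOT for p in cn])*1000; a=X@SX;b=X@SV
        print(n,'along',a.min(),a.max(),(a.min()+a.max())/2,'across',b.min(),b.max())
E
```

```text
0 along -82.03220196268789 84.10766944968194 1.0377337434970215 across -111.23479836637968 -86.99311647589948
0 along -82.21748825157773 84.30884557076617 1.0456786595942162 across -74.47616522741087 -40.1595520914635
7 along -83.35480615097806 85.43398818045699 1.0395910147394645 across -113.03168633739652 -86.6171896544072
7 along -83.91238137234335 84.7345210295033 0.41106982857997565 across -76.87824387629088 -39.206941538268566
7 along -60.93872773557345 46.82562829723042 -7.056549719171514 across 10.330908693260755 29.004593805929517
7 along -81.43767613957833 87.61712723311821 3.089725546769941 across -32.79864134442899 6.32877804050917
```

Emit:
{"name": "jog_arm", "arguments": {"offset": [[0,0.8,0],[0,0.9,0],[0.4,0.9,0],[0.4,0.9,0],[0.4,0.9,0],[0.4,0.9,0],[0.4,0.4,0],[0,0,0]], "twist": [[0,0,0],[0,0,0],[0,0,0],[0,0,0],[0,0,0],[0,0,0],[0,0,0],[0,0,0]], "hand": [0.32,0.32,0.32,0.32,0.32,0.32,0.32,0.32]}}

```text
clock: 21.5
tcp_pos: [0.9192, 0.2343, 0.2397]
tcp_rot: [[-0.786, 0.618, 0.001], [0.618, 0.786, 0.002], [0.0, 0.002, -1.0]]
ft_force: [-0.9, 0.3, 0.2]
width: 0.0302
finger_force: 0.0
```

```bash
python3 - <<'E'
from plan import *
go(SLOT+.2*Z,RK)
for c,box in(('side',(305,140,400,240)),('top',(325,155,425,265))):
    viewer_im=viewer.snapshot(c);cv2.imwrite(f'pics/{c}8.png',viewer_im)
    h=cv2.cvtColor(viewer_im,cv2.COLOR_BGR2HSV);k=np.zeros(h.shape[:2],np.uint8);k[box[1]:box[3],box[0]:box[2]]=255
    m=cv2.inRange(h,(12,50,140),(35,255,255))&k
    for cn in cv2.findContours(m,0,1)[0]:
        if cv2.contourArea(cn)<100: continue
        X=np.array([onz(c,p[0],.041)-SLOT for p in cn])*1000; a=X@SX;b=X@SV
        print(c,'board along',a.min().round(1),a.max().round(1),((a.min()+a.max())/2).round(1),'across',b.mean().round(1))
    w=cv2.inRange(h,(0,0,150),(179,45,255))&k
    n,l,st,ce=cv2.connectedComponentsWithStats(w)
    for i in range(1,n):
        if st[i,4]>=5:
            x=(onz(c,ce[i],.005)-SLOT)*1000; y=(onz(c,ce[i],.036)-SLOT)*1000; print(c,'white',st[i,4],'z5:',x@SX,x@SV,'z36:',y@SX,y@SV)
E
```

```text
t 21.5 tcp [0.9192 0.2343 0.2397] w 0.0302 F [-0.9046  0.2648  0.2187] q [ 11.   47.2  38.7   0.1  94.  -40.8]
shift/.04 now-axes [ -2.0451 -12.8995   0.9685]  target-axes [ -2.1151 -12.8864   0.9928] world [-0.2547 -0.4561 -0.0397]  twist/90 [ 0.0012 -0.0002  0.0035]
side board along -91.7 99.8 4.0 across -96.8
side board along -91.8 102.5 5.3 across -23.3
side white 281 z5: 44.26771040353645 9.257805346160023 z36: 11.671224828061277 6.224507863631021
side white 176 z5: 51.08464096544659 -44.242876792524456 z36: 18.179179992138213 -44.85127139566728
side white 305 z5: 42.8618329876008 -99.09212796342973 z36: 10.329068397684733 -97.21449618747471
side white 99 z5: 25.64117539590992 -8.519052612173457 z36: -6.1110678901697755 -10.746619170789087
side white 89 z5: 26.750974813120564 -32.96451543513481 z36: -5.051569809217925 -34.08409849115382
side white 91 z5: 25.25319032049591 -56.695219136009285 z36: -6.481467654725749 -56.739214939048075
side white 104 z5: 24.7117399947542 -81.46668751097272 z36: -6.998376901710147 -80.38792370445442
side white 12 z5: -50.14166642600916 23.16355840
[... 509 characters left out ...]
560447
top white 82 z5: 4.001998675965133 -11.396466596353715 z36: -2.008647166965937 -9.973050232740212
top white 77 z5: 6.0372674949660015 -35.216234774093024 z36: -0.04201727960251523 -32.98950268908286
top white 79 z5: 4.803574972978504 -59.034839732458686 z36: -1.234103829991698 -56.00483115533432
top white 77 z5: 5.8930200485979265 -82.79680644434113 z36: -0.18140001693684443 -78.9654314857925
top white 11 z5: -50.90402004257111 23.315509191617195 z36: -55.06297414329973 23.568272857725578
top white 64 z5: 12.149246683182763 -108.20743513481534 z36: 5.863836939886265 -103.51909308215754
top white 11 z5: -49.90305631656538 -113.36293975466813 z36: -54.095767668483305 -108.50072959876275
```

Emit:
{"name": "jog_arm", "arguments": {"offset": [[-0.2,-0.9,0],[-0.2,-0.9,0],[-0.2,-0.9,0],[-0.2,-0.9,0],[-0.2,-0.9,0],[-0.2,-0.9,0],[-0.2,-0.9,0],[-0.2,-0.9,0],[-0.2,-0.9,0],[-0.2,-0.9,0],[-0.1,-0.9,0],[0,-0.9,0]], "twist": [[0,0,0],[0,0,0],[0,0,0],[0,0,0],[0,0,0],[0,0,0],[0,0,0],[0,0,0],[0,0,0],[0,0,0],[0,0,0],[0,0,0]], "hand": [0.36,0.36,0.36,0.36,0.36,0.36,0.36,0.36,0.36,0.36,0.36,0.36]}}

```text
clock: 22.6
tcp_pos: [0.7149, -0.1663, 0.2411]
tcp_rot: [[-0.781, 0.625, 0.003], [0.625, 0.781, -0.001], [-0.003, 0.001, -1.0]]
ft_force: [0.6, -0.5, 0.0]
width: 0.0342
finger_force: 0.0
```

```bash
python3 -c "
from plan import *
go(SLOT+.1*Z,RK)"
```

```text
t 22.6 tcp [ 0.7149 -0.1663  0.2411] w 0.0342 F [ 0.5603 -0.5369  0.0351] q [-17.3  16.6  81.1  -0.   82.2 -68.6]
shift/.04 now-axes [ 0.1276 -1.8754  3.5242]  target-axes [ 0.1223 -1.8709  3.5269] world [-0.0504 -0.0555 -0.1411]  twist/90 [ 0.0008  0.0021 -0.0021]
```

Emit:
{"name": "jog_arm", "arguments": {"offset": [[0.03,-0.6,0.2],[0.03,-0.6,0.4],[0.03,-0.5,0.5],[0.03,-0.17,0.5],[0,0,0.5],[0,0,0.5],[0,0,0.5],[0,0,0.4],[0,0,0],[0,0,0]], "twist": [[0,0.001,-0.001],[0,0.001,-0.001],[0,0,0],[0,0,0],[0,0,0],[0,0,0],[0,0,0],[0,0,0],[0,0,0],[0,0,0]], "hand": [0.36,0.36,0.36,0.36,0.36,0.36,0.36,0.36,0.36,0.36]}}

```text
clock: 23.43
tcp_pos: [0.6659, -0.218, 0.0996]
tcp_rot: [[-0.784, 0.621, -0.002], [0.621, 0.784, 0.003], [0.003, 0.001, -1.0]]
ft_force: [-0.9, 0.3, -0.2]
width: 0.0341
finger_force: 0.0
```

```bash
python3 -c "
from plan import *
go(SLOT+.0488*Z,RK)"
```

```text
t 23.43 tcp [ 0.6659 -0.218   0.0996] w 0.0341 F [-0.8709  0.3101 -0.1642] q [-22.6  18.4  92.7   0.1  69.  -74.2]
shift/.04 now-axes [-0.0343 -0.0969  1.2693]  target-axes [-0.0309 -0.0955  1.2695] world [-0.0014 -0.0038 -0.0508]  twist/90 [ 0.0006 -0.0018  0.0013]
```

Align across, descend, then close.

Emit:
{"name": "jog_arm", "arguments": {"offset": [[-0.02,-0.05,0],[0,-0.045,0],[0,0,0.3],[0,0,0.3],[0,0,0.3],[0,0,0.25],[0,0,0.1],[0,0,0]], "twist": [[0,-0.001,0],[0,-0.001,0.001],[0,0,0],[0,0,0],[0,0,0],[0,0,0],[0,0,0],[0,0,0]], "hand": [0.36,0.36,0.36,0.36,0.36,0.36,0.36,0.36]}}

```text
clock: 24.1
tcp_pos: [0.6642, -0.2199, 0.0472]
tcp_rot: [[-0.784, 0.621, -0.002], [0.621, 0.784, 0.002], [0.002, 0.001, -1.0]]
ft_force: [0.4, -0.1, -0.2]
width: 0.0342
finger_force: 0.0
```

Emit:
{"name": "jog_arm", "arguments": {"offset": [[0,0,0],[0,0,0],[0,0,0],[0,0,0],[0,0,0],[0,0,0]], "twist": [[0,0,0],[0,0,0],[0,0,0],[0,0,0],[0,0,0],[0,0,0]], "hand": [0,0,0,0,0,0]}}

```text
clock: 24.6
tcp_pos: [0.6662, -0.2208, 0.051]
tcp_rot: [[-0.784, 0.621, 0.004], [0.621, 0.784, -0.0], [-0.003, 0.002, -1.0]]
ft_force: [0.3, 0.3, 1.2]
width: 0.0119
finger_force: 30.0
```

```bash
python3 -c "
from plan import *
go(SLOT+.0488*Z,RK)"
```

```text
t 24.6 tcp [ 0.6662 -0.2208  0.051 ] w 0.0119 F [0.3364 0.2837 1.2016] q [-22.7  21.2  94.3   0.1  64.3 -74.4]
shift/.04 now-axes [ 0.0184 -0.047   0.0543]  target-axes [ 0.0182 -0.0469  0.0544] world [-0.0017 -0.001  -0.0022]  twist/90 [0.0014 0.0021 0.0013]
```

Emit:
{"name": "jog_arm", "arguments": {"offset": [[0,0,-0.08],[0.04,-0.02,0],[0.04,-0.02,0],[0,0,0],[0,0,0.05],[0,0,0.04],[0,0,0]], "twist": [[0,0,0],[0,0,0],[0,0,0],[0,0,0],[0,0,0],[0,0,0],[0,0,0]], "hand": [0,0,0,0,0,0,0]}}

```text
clock: 25.18
tcp_pos: [0.6621, -0.2198, 0.051]
tcp_rot: [[-0.784, 0.621, 0.002], [0.621, 0.784, 0.0], [-0.001, 0.001, -1.0]]
ft_force: [-3.7, 2.1, 4.9]
width: 0.0119
finger_force: 30.0
```

Emit:
{"name": "jog_arm", "arguments": {"offset": [[0,0,0.03],[0,0,0.03],[0,0,0]], "twist": [[0,0,0],[0,0,0],[0,0,0]], "hand": [0,0,0]}}

```text
clock: 25.43
tcp_pos: [0.6622, -0.2198, 0.051]
tcp_rot: [[-0.784, 0.621, 0.001], [0.621, 0.784, 0.0], [-0.001, 0.001, -1.0]]
ft_force: [-8.2, 3.0, 14.0]
width: 0.0118
finger_force: 30.0
```

Emit:
{"name": "jog_arm", "arguments": {"offset": [[0,0,-0.07],[0,0,0],[0,0,0],[0,0,0],[0,0,0],[0,0,-0.2],[0,0,-0.4],[0,0,-0.6],[0,0,-0.8],[0,0,-0.8],[0,0,-0.8],[0,0,-0.8]], "twist": [[0,0,0],[0,0,0],[0,0,0],[0,0,0],[0,0,0],[0,0,0],[0,0,0],[0,0,0],[0,0,0],[0,0,0],[0,0,0],[0,0,0]], "hand": [0,0.32,0.32,0.32,0.32,0.32,0.32,0.32,0.32,0.32,0.32,0.32]}}

```text
clock: 26.43
tcp_pos: [0.6619, -0.2199, 0.2298]
tcp_rot: [[-0.784, 0.621, 0.004], [0.621, 0.784, -0.001], [-0.004, 0.002, -1.0]]
ft_force: [0.4, -0.0, 0.5]
width: 0.0308
finger_force: 0.0
```

Emit:
{"name": "jog_arm", "arguments": {"offset": [[0,0.4,-0.4],[0,0.9,0],[0,0.9,0],[0,0.9,0],[0,0.9,0],[0,0.9,0],[0,0.9,0],[0,0.9,0],[0,0.4,0],[0,0,0],[0,0,0]], "twist": [[0,0,0],[0,0,0],[0,0,0],[0,0,0],[0,0,0],[0,0,0],[0,0,0],[0,0,0],[0,0,0],[0,0,0],[0,0,0]], "hand": [0.32,0.32,0.32,0.32,0.32,0.32,0.32,0.32,0.32,0.32,0.32]}}

```text
clock: 27.35
tcp_pos: [0.8383, 0.0035, 0.2436]
tcp_rot: [[-0.785, 0.62, 0.003], [0.62, 0.785, -0.0], [-0.003, 0.002, -1.0]]
ft_force: [-0.6, 0.1, 0.8]
width: 0.0311
finger_force: 0.0
```

```bash
python3 - <<'E'
from plan import *
go(SLOT+.2*Z,RK)
im=viewer.snapshot('top');cv2.imwrite('pics/top9.png',im)
h=cv2.cvtColor(im,cv2.COLOR_BGR2HSV);k=np.zeros(h.shape[:2],np.uint8);k[155:265,325:425]=255
m=cv2.inRange(h,(12,50,140),(35,255,255))&k
for cn in cv2.findContours(m,0,1)[0]:
    if cv2.contourArea(cn)<150: continue
    X=np.array([onz('top',p[0],.041)-SLOT for p in cn])*1000; a=X@SX;b=X@SV
    print('board along',a.min(),a.max(),(a.min()+a.max())/2,'across',b.min(),b.max(),b.mean())
for n in('spice','orange_pot','tape','ball_valve','steel_cup'):
    print(n,[(np.round(d['xyz'],3),round(d['p'],2)) for d in viewer.mark_of('top',n)][:1])
E
```

```text
t 27.35 tcp [0.8383 0.0035 0.2436] w 0.0311 F [-0.601   0.0797  0.7925] q [ -3.4  30.   63.4  -0.   86.4 -55.1]
shift/.04 now-axes [-0.0768 -7.1148  1.0788]  target-axes [-0.1049 -7.1126  1.0905] world [-0.1738 -0.2253 -0.0436]  twist/90 [0.0011 0.0018 0.0022]
board along -83.35480615097806 85.43398818045699 1.0395910147394645 across -113.03168633739652 -86.6171896544072 -99.40234742513235
board along -83.91238137234335 84.7345210295033 0.41106982857997565 across -76.87824387629088 -39.206941538268566 -54.21782406008786
board along -60.93872773557345 46.82562829723042 -7.056549719171514 across 9.972185928874453 29.004593805929517 20.972425057687158
board along -84.47501577663887 84.08445374305622 -0.19528101679132703 across -32.79864134442899 6.32877804050917 -9.515405044983426
spice [(array([ 0.699, -0.098,  0.   ]), 0.59)]
orange_pot [(array([ 0.784, -0.025,  0.002]), 0.85)]
tape [(array([ 0.66 , -0.029,  0.001]), 0.58)]
ball_valve [(array([ 0.474, -0.175, -0.007]), 0.58)]
steel_cup [(array([ 0.775, -0.118,  0.001]), 0.9)]
```

Now centred within about 1 mm; neighbours and bystanders unchanged.

```bash
python3 -c "
from rig import order
print(order.hand_in())"
```

```text
the job is handed in; nothing more can be done
None
```

I leaned the board on the rest, let go of it, took it by its upper edge and stood it on the floor of the free slot, centred lengthwise to about 1 mm by the top camera; the other two boards and the other things are where they were, and I handed the job in at 27 s.

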